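# Park the spring stop over the casting in its holding notch

## Task

Two spring stops are fixed to the bench; one has the grey eight-sided casting in its nest, the other nest is empty. Free the casting for unloading: draw back the stop pin that reaches over it by its ball handle, swing the handle across into the holding notch of its gate and let go, so that the pin stays back by itself. Leave the casting lying in its nest, and do not move the handle of the other stop.

Things in the scene. Friction and masses are not known exactly. Their poses are not given: they have to be found in the camera images.
- loaded_stop: Spring stop with the casting, fixed (mm): base 160x84x10, housing under a steel gate plate 92x60, top at z=60. Origin on the bench below the pin; +x where the pin points, +y to its left. Pin 10 thick, axis z=34; a spring pushes it to +x with 4 N at rest, 11 N fully drawn. Handle rod 8 thick rises through the plate's L-shaped gate and swings about the pin. Nest centred at x=40
- loaded_stop_ball (a point): Centre of the black 22 mm ball on its handle, 65 mm from the pin axis. In the stop's frame at rest (-12, 26, 93) mm, leaning to +y. Here it only slides to -x, by up to 42. Drawn back 27 or more it can swing to -y; mid-way it stands 6 higher. Past a lip (ball y below -11) the spring seats it in the notch: at rest there at (-34, -26, 93). Let go elsewhere it snaps forward
- empty_stop_ball (a point): Centre of the black 22 mm ball on the handle of the other, identical stop, whose nest is empty. Leave it alone
- casting: Grey machined casting, an eight-sided plate 36 x 55 x 14 mm with a small hole, lying loose in the loaded stop's nest with 2 mm of play all round; origin at the centre of its underside, 10 mm above the bench. The pin's nose reaches 14 mm over it, 5 mm above its top, without touching it

How it is judged (in metres and radians):
At the end, for the whole second after the job is handed in: The handle of the stop with the casting rests in its holding notch, the ball at least 16 mm back from its rest position and at least 11 mm over on the -y side of the pin; the casting lies in its nest, within 12 mm of where it was and not raised (x of loaded_stop_ball in the frame of loaded_stop below -0.028 m and y of loaded_stop_ball in the frame of loaded_stop below -0.011 m and z of casting in the frame of loaded_stop below 0.016 m and distance of casting from where it was at the start of the episode below 0.012 m); the robot touches nothing.
It fails at once if the handle of the empty stop is moved by more than 10 mm (distance of empty_stop_ball from where it was at the start of the episode above 0.01 m).
It fails at once if the casting is shifted or lifted by more than 15 mm (distance of casting from where it was at the start of the episode above 0.015 m).
It also fails if it takes over 32 s, if anything falls off the work surface, if the arm or the gripper's body presses on something with over 40 N, if the wrist force passes 120 N, or if a joint passes its speed limit or range.

## Robot

A 6-joint arm with a two-finger parallel gripper is mounted at the origin on a cart in front of the work surface, level with it; the furniture and walls round the work are solid. World frame = base frame: x ahead of the robot, y to its left, z up, the work surface at z = 0. Lengths are in mm, angles in rad, forces in N, time in s.
With the tool pointing down it reaches from about 300 to 850 mm from the base axis. Payload 4.2 kg.
Tool frame: the origin (TCP) lies midway between the tips of the shut fingers; the grasp point (between the pads) lies 19 mm behind it; z points along the fingers, y is the line along which they close (so a half turn about z gives the same grasp; the last joint's range is limited). The gripper opens to 91 mm and grips with 3 to 60 N. Pads are 32 mm wide; open, the fingers measure 118 mm over their backs; the gripper's body (76 mm by 178 mm) begins 60 mm behind the grasp point.
Start: joints at [-0.02, 0.32, 1.565, -0, 1.257, -0.02], TCP at [575.016, 0, 213.976] pointing down, gripper open.
Joint ranges: [-3.11, 3.11], [-0.84, 2.01], [0.21, 2.61], [-1.34, 4.49], [0.05, 2.63], [-2.56, 2.56]. Speed limits (rad/s): [2.57, 2.57, 3.14, 3.14, 3.14, 3.14].

## Interface

Orientations are given as a unit quaternion [w, x, y, z].
In Python, from workcell import r gives the robot as it stands. The module is installed in compiled form; this text tells all that it offers.
- The arm moves only by the tool drive_tool, never from a script. Its argument "deltas" is text: rows parted by semicolons, each of 7 numbers parted by spaces: the finger opening in m, from 0 to 0.0912, then the shift along the tool's x, y, z in m, then the turn, a rotation vector about the tool's x, y, z in rad. A call has exactly 5 rows; each row is the pose to reach, as a shift and turn from the pose commanded when the call began, along the tool's axes at that moment; what a row does not reach only later rows make up. A row lasts 1/12 s, in which the tool goes at most 41.7 mm and 7.16 degrees, less where a joint would pass 70% of its speed; a pose out of reach is approached as far as the arm can. A call with a gripper value outside its range is refused whole. The fingers move at their own pace and stop on an object; "squeeze" is the grip in N (left out, the last holds). Time passes only in rows, so rows that repeat a pose let the fingers close, or fill a call up. It gives the time, the measured TCP pose, the force, the opening and the grip force at its end, in the units of the state.
- r.state(): the state, without advancing time (a new reading comes with each control period).
- r.snapshot(name): name is "scene" or "side" or "wrist"; returns the picture (480x640x3 uint8, red, green, blue); there is no depth.
- r.get_calibration(name): a dict with "fx", "fy", "cx", "cy" (pixels), "rvec" (rotation vector, rad) and "tvec" (3), from world to camera coordinates, as OpenCV has them; the wrist camera has in their place "mount" (4x4, takes a point from camera to tool coordinates, whose origin is the TCP and whose axes are the flange's). Camera axes: x right, y down, z forward; pixel columns grow to the right and rows downward; lengths in mm; the calibration is good to about 2 mm. A picture is of the moment at which its call begins: read the wrist's pose just before it. get_calibration takes no time and is no camera call.
- r.close_job(): hands the job in; it is judged then, once.
The state is a dict: "time": time; "joint_positions": joint angles; "dq": joint speeds; "joint_efforts": joint torques, N m; "eef_pos": TCP position; "tool_rot": TCP orientation; "wrist_force": force on the tool from outside, world axes, zero at the start; "wrist_torque": the same for the moment, N m; "finger_gap": finger opening in mm; "grasp_force": force on a finger pad.
Only numpy, scipy, OpenCV 4.12 (cv2) and the standard library are available. Lean on these libraries where they do the work, as an engineer would, in place of code of your own. Each camera call takes 0.05 s, during which the arm holds its last target. There are 200 camera calls.

## Working session

There is one attempt and no reset: what is moved stays moved. The work goes in short steps, Python scripts to look and compute and a tool call to move; the robot and the scene stay as the last step left them, time stands still between calls to the robot, and variables do not carry over. Pictures are saved under pics/ and viewed, at most 10 in all, crops included, and the job is handed in when it is done.

Besides the shell and the picture viewer there is one more tool, called after "Request:" by a JSON object that holds its "name" and its "arguments". drive_tool: Moves the arm, as the interface text tells. Its arguments: {"type":"object","properties":{"deltas":{"type":"string"},"squeeze":{"type":"number"}},"required":["deltas"]}

```bash
mkdir -p pics; python3 - <<'E'
from workcell import r
import cv2,numpy as np
ims=[]
for n in ("scene","side"):
    im=r.snapshot(n)[:,:,::-1]; cv2.imwrite(f"pics/{n}0.png",im)
    c=r.get_calibration(n); print(n,{k:np.round(v,3).tolist() for k,v in c.items()})
print(r.get_calibration("wrist"),r.state())
E
```

```text
scene {'fx': 580.78, 'fy': 580.78, 'cx': 319.035, 'cy': 238.875, 'rvec': [0.896, -2.324, 1.303], 'tvec': [331.421, 339.148, 475.708]}
side {'fx': 513.057, 'fy': 513.057, 'cx': 322.609, 'cy': 240.151, 'rvec': [1.871, -0.208, 0.146], 'tvec': [-604.538, 103.629, 910.125]}
{'fx': 354.759712060322, 'fy': 354.759712060322, 'cx': 315.3872554607736, 'cy': 236.62463229239933, 'mount': array([[-3.41922691e-04, -9.66478712e-01, -2.56746535e-01,
         7.21413427e+01],
       [ 9.99999096e-01, -6.64412412e-04,  1.16931693e-03,
        -9.56090824e-01],
       [-1.30070550e-03, -2.56745903e-01,  9.66478065e-01,
        -1.69923207e+02],
       [ 0.00000000e+00,  0.00000000e+00,  0.00000000e+00,
         1.00000000e+00]])} {'time': 0.1, 'joint_positions': array([-1.99948414e-02,  3.20224673e-01,  1.56552197e+00,  4.61197557e-06,
        1.25741343e+00, -2.00317577e-02]), 'dq': array([-0.00130556, -0.00100762, -0.00272678, -0.00069839, -0.00227687,
        0.00100736]), 'joint_efforts': array([ 5.01049108e-04, -4.13330913e+01, -2.32510239e+01,  7.29743019e-02,
        4.21804120e-02, -4.88014211e-05]), 'eef_pos': array([5.74558028e+02, 1.40443058e-02, 2.13219869e+02]), 'tool_rot': array([-5.66664484e-04,  7.07094016e-01,  7.07119112e-01, -5.41383663e-04]), 'wrist_force': array([-0.20699828, -0.39042033,  0.2401487 ]), 'wrist_torque': array([ 0.01885388, -0.0420805 , -0.00504637]), 'grasp_force': 0.0, 'finger_gap': 90.94591638546905}
```

View pics/scene0.png

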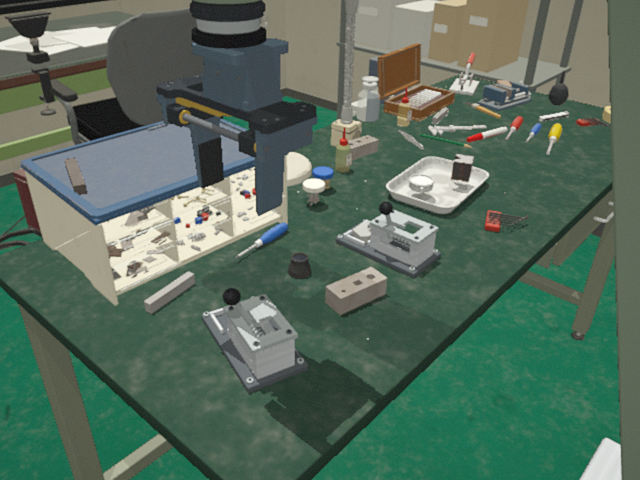

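View pics/side0.png

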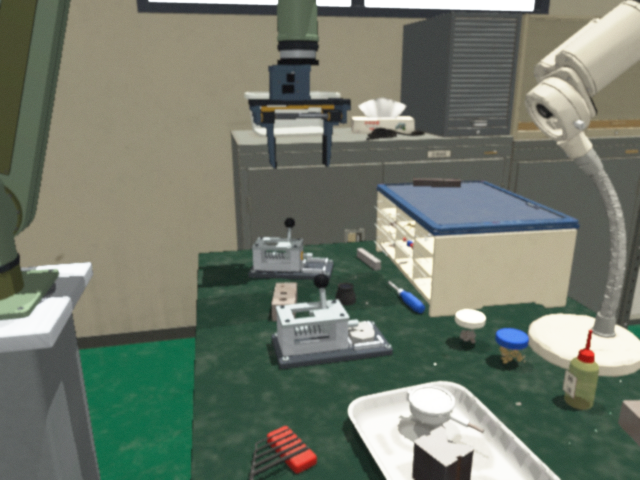

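The scene view shows two stops, with balls at about (232,297) and (386,208). The side view has balls at (321,281) and (290,223), and the nearer stop seems to hold a casting at (362,333). Next I'll triangulate the balls and enlarge the crops.

```bash
cat > h.py <<'E'
import cv2,numpy as np
from workcell import r
from scipy.spatial.transform import Rotation as R
def cam(n,st=None):
    c=r.get_calibration(n)
    K=np.array([[c['fx'],0,c['cx']],[0,c['fy'],c['cy']],[0,0,1]])
    if n!='wrist':
        Rm=cv2.Rodrigues(np.array(c['rvec'],float))[0]; return K,Rm.T,-Rm.T@np.array(c['tvec'],float)
    q=st['tool_rot']; Rt=R.from_quat([q[1],q[2],q[3],q[0]]).as_matrix(); M=np.array(c['mount'])
    return K,Rt@M[:3,:3],Rt@M[:3,3]+st['eef_pos']
def ray(cm,uv):
    K,Rw,o=cm; d=Rw@np.linalg.inv(K)@np.array([uv[0],uv[1],1.]); return o,d/np.linalg.norm(d)
def onz(cm,uv,z):
    o,d=ray(cm,uv); return o+d*(z-o[2])/d[2]
def tri(rays):
    A=sum(np.eye(3)-np.outer(d,d) for o,d in rays); b=sum((np.eye(3)-np.outer(d,d))@o for o,d in rays)
    p=np.linalg.solve(A,b); return p,[np.linalg.norm(np.cross(p-o,d)) for o,d in rays]
def dark(im,c,w=16,t=45):
    # centroid and radius of black blob near c
    x0,y0=int(c[0])-w,int(c[1])-w; p=im[y0:y0+2*w,x0:x0+2*w].max(2)
    m=(p<t).astype(np.uint8); m=cv2.morphologyEx(m,cv2.MORPH_OPEN,np.ones((3,3)))
    n,l,s,ce=cv2.connectedComponentsWithStats(m); i=1+np.argmax(s[1:,4])
    return (x0+ce[i][0],y0+ce[i][1]),s[i]
E
python3 - <<'E'
from h import *
A=cv2.imread("pics/scene0.png");B=cv2.imread("pics/side0.png")
cs,cd=cam("scene"),cam("side"); print(cs[2],cd[2])
pa={k:dark(A,c) for k,c in dict(L=(232,297),Rr=(386,208)).items()}
pb={k:dark(B,c) for k,c in dict(n=(321,281),f=(290,223)).items()}
print(pa,pb)
for a in pa:
  for b in pb: print(a,b,tri([ray(cs,pa[a][0]),ray(cd,pb[b][0])]))
m=np.zeros((600,800,3),np.uint8)
for i,(I,x,y) in enumerate([(A,195,280),(A,330,190),(B,260,265),(B,240,205)]):
  x0,y0=(i%2)*400,(i//2)*300
  m[y0:y0+300,x0:x0+400]=cv2.resize(I[y:y+105,x:x+140],(400,300),interpolation=cv2.INTER_CUBIC)
cv2.imwrite("pics/m1.png",m)
st=r.state(); cv2.imwrite("pics/w0.png",r.snapshot("wrist")[:,:,::-1])
E
```

```text
[106.57977257 395.15050018 532.5935309 ] [ 410.57870743 -947.08117643  372.81958443]
{'L': ((np.float64(232.16363636363636), np.float64(296.8121212121212)), array([  8,   8,  16,  16, 165], dtype=int32)), 'Rr': ((np.float64(385.8358208955224), np.float64(209.76119402985074)), array([10, 14, 12,  8, 67], dtype=int32))} {'n': ((np.float64(320.6642857142857), np.float64(281.6357142857143)), array([  9,  12,  15,  11, 140], dtype=int32)), 'f': ((np.float64(289.16923076923075), np.float64(222.55384615384617)), array([11, 12,  9,  8, 65], dtype=int32))}
L n (array([622.43257506, -31.3785997 ,   2.53017182]), [np.float64(19.75147727880909), np.float64(19.75147727880902)])
L f (array([558.08095187,  34.64510804,  93.7035366 ]), [np.float64(0.8161329443664945), np.float64(0.816132944366625)])
Rr n (array([ 553.71151619, -279.61884102,   91.76690596]), [np.float64(1.3388845113079468), np.float64(1.338884511308036)])
Rr f (array([ 512.28708906, -200.96487676,  151.31620375]), [np.float64(14.577757791432845), np.float64(14.577757791432834)])
```

View pics/m1.png

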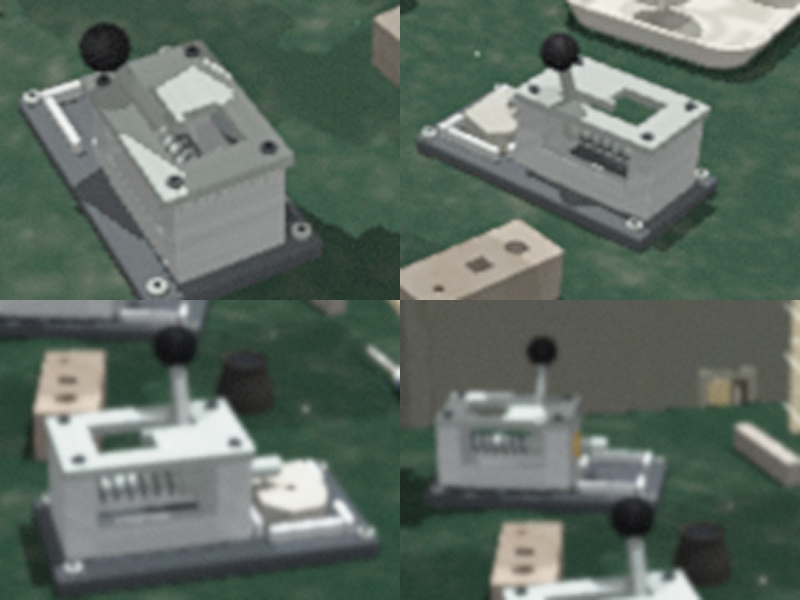

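View pics/w0.png

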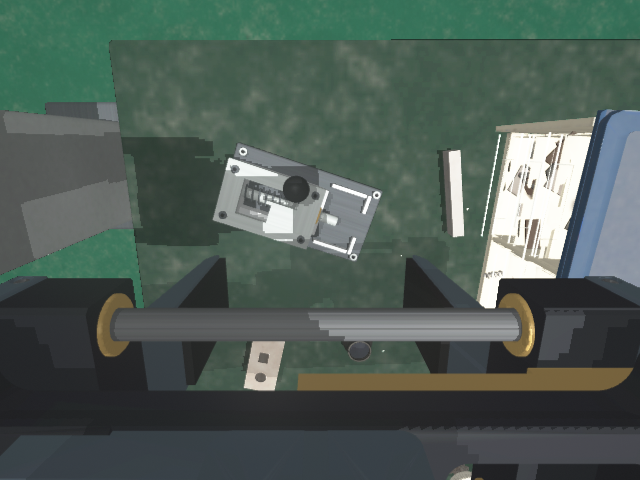

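The loaded stop is the nearer one in the side view: its casting is at about (362,333), and its ball triangulates to (554,-280,92), which fits z=93. The empty stop's ball is at (558,35,94). Now I'll get the loaded stop's yaw from the base and plate screws.

```bash
python3 - <<'E'
from h import *
cs,cd=cam("scene"),cam("side")
t1=lambda u,v:(260+u/2.857,265+v/2.857); t2=lambda u,v:(330+u/2.857,190+v/2.857)
P={}
P['base -x-y (side)']=onz(cd,t1(73,267),11); P['base +x-y (side)']=onz(cd,t1(365,232),11)
P['plate -x-y (side)']=onz(cd,t1(78,160),60); P['plate +x-y (side)']=onz(cd,t1(235,141),60)
P['base +x+y (scene)']=onz(cs,t2(30,132),11); P['base -x+y (scene)']=onz(cs,t2(235,224),11)
P['plate -x+y (scene)']=onz(cs,t2(248,136),60); P['plate -x-y (scene)']=onz(cs,t2(290,107),60)
for k,v in P.items(): print(k,v.round(1))
for a,b in [('base -x-y (side)','base +x-y (side)'),('plate -x-y (side)','plate +x-y (side)'),('base -x+y (scene)','base +x+y (scene)')]:
    d=P[b]-P[a]; print(a,np.hypot(*d[:2]),np.degrees(np.arctan2(d[1],d[0])))
E
```

```text
base -x-y (side) [ 492.7 -340.    11. ]
base +x-y (side) [ 637.8 -339.5   11. ]
plate -x-y (side) [ 498.2 -327.4   60. ]
plate +x-y (side) [ 575.3 -324.4   60. ]
base +x+y (scene) [ 634.7 -271.6   11. ]
base -x+y (scene) [ 489.8 -274.9   11. ]
plate -x+y (scene) [ 495.9 -287.5   60. ]
plate -x-y (scene) [ 495.9 -330.    60. ]
base -x-y (side) 145.17895518136265 0.2117985028105754
plate -x-y (side) 77.11092989702061 2.2362543992872803
base -x+y (scene) 144.97384600299048 1.2813456593507924
```

The yaw comes out at about 1°, so the stop is aligned with the world axes, with its origin near (566,-306). The fingers already close along world x, so no turn is needed (tool x = world y, tool y = world x, tool z = down). I'll move to above the ball.

Request:
{"name": "drive_tool", "arguments": {"deltas": "0.0912 -0.035 -0.005 0 0 0 0; 0.0912 -0.075 -0.010 0 0 0 0; 0.0912 -0.115 -0.015 0 0 0 0; 0.0912 -0.155 -0.020 0 0 0 0; 0.0912 -0.195 -0.021 0 0 0 0"}}

```text
time: 0.57
eef_pos: [552.9, -196.5, 213.8]
tool_rot: [-0.0, 0.707, 0.707, -0.0]
wrist_force: [1.1, -0.1, 0.1]
finger_gap: 91.4
grasp_force: 0.0
```

Request:
{"name": "drive_tool", "arguments": {"deltas": "0.0912 -0.035 0 0.01 0 0 0; 0.0912 -0.070 0 0.02 0 0 0; 0.0912 -0.085 0 0.03 0 0 0; 0.0912 -0.085 0 0.03 0 0 0; 0.0912 -0.085 0 0.03 0 0 0"}}

```text
time: 0.98
eef_pos: [553.4, -279.7, 182.8]
tool_rot: [-0.002, 0.708, 0.707, 0.0]
wrist_force: [-0.5, 0.6, 0.9]
finger_gap: 91.2
grasp_force: 0.0
```

```bash
python3 - <<'E'
from h import *
st=r.state(); im=r.snapshot("wrist")[:,:,::-1].copy(); cv2.imwrite("pics/w1.png",im)
cm=cam("wrist",st); print(st['time'],st['eef_pos'],st['tool_rot'],st['wrist_force'])
K,Rw,o=cm; p=K@(Rw.T@(np.array([553.7,-279.6,93])-o)); p=p[:2]/p[2]; print("expected",p)
c,s=dark(im,p,30); print(c,s,onz(cm,c,93))
A=r.snapshot("side")
E
```

```text
0.9833 [ 553.39439772 -279.66518485  182.78941394] [-1.51550158e-03  7.07638783e-01  7.06572752e-01  4.68099125e-05] [-0.48808842  0.64676975  0.92529467]
expected [316.88178127 240.79470803]
(np.float64(318.27944572748265), np.float64(239.85912240184757)) [ 17  18  28  27 433] [ 554.76184189 -278.86483446   93.        ]
```

View pics/w1.png

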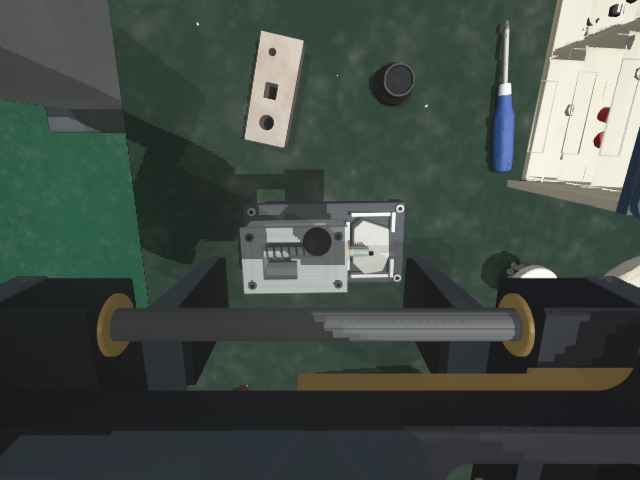

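The wrist view confirms it: ball at (318,240), which gives (554.5,-279,93), casting in the nest at (371,253), and gate to the left. I'll descend 112 mm and close.

Request:
{"name": "drive_tool", "arguments": {"deltas": "0.0912 0 0 0.035 0 0 0; 0.0912 0 0 0.070 0 0 0; 0.0912 0.001 0.0005 0.100 0 0 0; 0.0912 0.001 0.0005 0.112 0 0 0; 0.0912 0.001 0.0005 0.112 0 0 0"}}

```text
time: 1.5
eef_pos: [553.0, -276.0, 69.2]
tool_rot: [-0.003, 0.706, 0.708, -0.001]
wrist_force: [0.1, -0.4, -0.2]
finger_gap: 91.1
grasp_force: 0.0
```

Request:
{"name": "drive_tool", "arguments": {"deltas": "0.010 0 0 0 0 0 0; 0.010 0 0 0 0 0 0; 0.010 0 0 0 0 0 0; 0.010 0 0 0 0 0 0; 0.010 0 0 0 0 0 0", "squeeze": 30}}

```text
time: 1.92
eef_pos: [555.1, -279.2, 73.2]
tool_rot: [0.001, 0.707, 0.707, 0.0]
wrist_force: [0.0, -0.4, 0.3]
finger_gap: 60.8
grasp_force: 0.0
```

Request:
{"name": "drive_tool", "arguments": {"deltas": "0.010 0 0 0 0 0 0; 0.010 0 0 0 0 0 0; 0.010 0 0 0 0 0 0; 0.010 0 0 0 0 0 0; 0.010 0 0 0 0 0 0"}}

```text
time: 2.33
eef_pos: [554.5, -279.0, 71.9]
tool_rot: [0.0, 0.707, 0.707, 0.0]
wrist_force: [0.0, -0.3, 0.3]
finger_gap: 27.4
grasp_force: 0.0
```

Request:
{"name": "drive_tool", "arguments": {"deltas": "0.010 0 0 0 0 0 0; 0.010 0 0 0 0 0 0; 0.010 0 0 0 0 0 0; 0.010 0 0 0 0 0 0; 0.010 0 0 0 0 0 0"}}

```text
time: 2.75
eef_pos: [554.2, -279.0, 71.9]
tool_rot: [-0.0, 0.707, 0.707, -0.0]
wrist_force: [-1.7, -1.0, -0.0]
finger_gap: 20.2
grasp_force: 30.0
```

Gripped (30 N, gap 20). Next I'll draw back.

Request:
{"name": "drive_tool", "arguments": {"deltas": "0.010 0 -0.006 0 0 0 0; 0.010 0 -0.013 0 0 0 0; 0.010 0 -0.020 0 0 0 0; 0.010 0 -0.027 0 0 0 0; 0.010 0 -0.034 0 0 0 0"}}

```text
time: 3.17
eef_pos: [524.0, -280.2, 72.3]
tool_rot: [0.004, 0.707, 0.707, 0.002]
wrist_force: [9.3, -2.2, -7.0]
finger_gap: 20.0
grasp_force: 30.0
```

Request:
{"name": "drive_tool", "arguments": {"deltas": "0.010 0 0 0 0 0 0; 0.010 0 0 0 0 0 0; 0.010 0 0 0 0 0 0; 0.010 0 0 0 0 0 0; 0.010 0 0 0 0 0 0"}}

```text
time: 3.58
eef_pos: [524.3, -280.3, 72.3]
tool_rot: [0.004, 0.707, 0.707, 0.002]
wrist_force: [8.8, -3.3, -6.6]
finger_gap: 20.5
grasp_force: 30.0
```

```bash
python3 - <<'E'
from h import *
im=r.snapshot("side")[:,:,::-1]; st=r.state(); w=r.snapshot("wrist")[:,:,::-1]
print(st['eef_pos'],st['wrist_force'],st['finger_gap'],st['grasp_force'])
m=np.hstack([cv2.resize(im[230:380,240:420],(400,333),interpolation=cv2.INTER_CUBIC),cv2.resize(w[180:346,215:415],(400,333),interpolation=cv2.INTER_CUBIC)])
cv2.imwrite("pics/g1.png",m)
E
```

```text
[ 524.25298963 -280.25953337   72.32683174] [ 8.6268827  -2.62189176 -5.91589141] 20.139593181999942 29.998981654644012
```

View pics/g1.png

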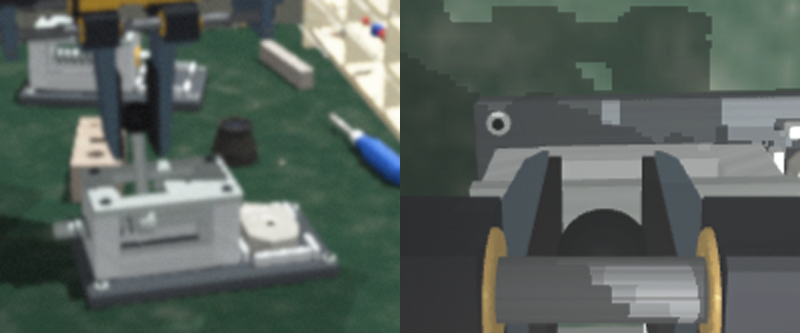

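The ball is held, and the pin is drawn back 30 mm with a 9 N spring force, as expected. Next I'll pull a little more and swing along the arc.

Request:
{"name": "drive_tool", "arguments": {"deltas": "0.010 0 -0.004 0 0 0 0; 0.010 -0.007 -0.004 -0.0025 0 0 0; 0.010 -0.014 -0.004 -0.0042 0 0 0; 0.010 -0.020 -0.004 -0.0052 0 0 0; 0.010 -0.026 -0.004 -0.0054 0 0 0"}}

```text
time: 4.1
eef_pos: [520.8, -305.4, 78.4]
tool_rot: [0.004, 0.708, 0.707, 0.003]
wrist_force: [9.9, 2.0, -2.2]
finger_gap: 20.1
grasp_force: 30.0
```

Request:
{"name": "drive_tool", "arguments": {"deltas": "0.010 -0.007 0 0.0003 0 0 0; 0.010 -0.014 0 0.0013 0 0 0; 0.010 -0.020 0 0.003 0 0 0; 0.010 -0.026 0 0.0054 0 0 0; 0.010 -0.026 0 0.0054 0 0 0"}}

```text
time: 4.52
eef_pos: [521.5, -332.8, 73.6]
tool_rot: [0.005, 0.708, 0.706, 0.003]
wrist_force: [10.0, 0.8, 1.2]
finger_gap: 20.1
grasp_force: 30.0
```

The swing is complete with low forces. Next I'll ease it forward into the notch.

Request:
{"name": "drive_tool", "arguments": {"deltas": "0.010 0 0.004 0 0 0 0; 0.010 0 0.008 0 0 0 0; 0.010 0 0.012 0 0 0 0; 0.010 0 0.0155 0 0 0 0; 0.010 0 0.0155 0 0 0 0"}}

```text
time: 4.93
eef_pos: [533.2, -332.0, 73.8]
tool_rot: [0.002, 0.707, 0.707, 0.0]
wrist_force: [0.3, -0.8, 7.0]
finger_gap: 20.2
grasp_force: 30.0
```

Request:
{"name": "drive_tool", "arguments": {"deltas": "0.010 0 0 0 0 0 0; 0.010 0 0 0 0 0 0; 0.010 0 0 0 0 0 0; 0.010 0 0 0 0 0 0; 0.010 0 0 0 0 0 0"}}

```text
time: 5.35
eef_pos: [533.2, -332.0, 73.8]
tool_rot: [0.002, 0.707, 0.707, 0.001]
wrist_force: [0.2, -0.6, 5.4]
finger_gap: 20.1
grasp_force: 30.0
```

The spring load has left the wrist at x -21 mm, y -53 mm, so it is seated. Opening and lifting away.

Request:
{"name": "drive_tool", "arguments": {"deltas": "0.07 0 0 0 0 0 0; 0.07 0 0 0 0 0 0; 0.07 0 0 0 0 0 0; 0.07 0 0 0 0 0 0; 0.07 0 0 0 0 0 0"}}

```text
time: 5.77
eef_pos: [531.6, -330.8, 71.6]
tool_rot: [-0.0, 0.707, 0.707, -0.0]
wrist_force: [0.6, 0.0, 0.2]
finger_gap: 50.4
grasp_force: 0.0
```

Request:
{"name": "drive_tool", "arguments": {"deltas": "0.07 0 0 0 0 0 0; 0.07 0 0 0 0 0 0; 0.07 0 0 -0.015 0 0 0; 0.07 0 0 -0.045 0 0 0; 0.07 0 0 -0.08 0 0 0"}}

```text
time: 6.18
eef_pos: [530.6, -330.1, 150.6]
tool_rot: [-0.003, 0.707, 0.707, -0.001]
wrist_force: [1.6, -0.9, 0.2]
finger_gap: 70.2
grasp_force: 0.0
```

Request:
{"name": "drive_tool", "arguments": {"deltas": "0.07 0 0 -0.03 0 0 0; 0.07 0 0 -0.06 0 0 0; 0.07 0 0 -0.06 0 0 0; 0.07 0 0 -0.06 0 0 0; 0.07 0 0 -0.06 0 0 0"}}

```text
time: 6.6
eef_pos: [531.5, -330.7, 211.2]
tool_rot: [-0.001, 0.707, 0.707, -0.0]
wrist_force: [0.1, -0.0, -0.6]
finger_gap: 70.2
grasp_force: 0.0
```

```bash
python3 - <<'E'
from h import *
im=r.snapshot("side")[:,:,::-1]; a=r.snapshot("scene")[:,:,::-1]; st=r.state()
print(st['time'],st['eef_pos'],st['wrist_force'],st['finger_gap'])
exp=np.array([532.5,-332,93.]); uv=[]
for c,n in((im,"side"),(a,"scene")):
    K,Rw,o=cam(n); p=K@(Rw.T@(exp-o)); p=p[:2]/p[2]; d=dark(c,p,14); uv.append(ray(cam(n),d[0])); print(n,p,d)
print(tri(uv))
m=np.hstack([cv2.resize(im[240:390,240:420],(400,333),interpolation=cv2.INTER_CUBIC),cv2.resize(a[170:286,320:460],(400,333),interpolation=cv2.INTER_CUBIC)])
cv2.imwrite("pics/end.png",m)
E
```

```text
6.7 [ 531.192766   -330.46910816  210.14817215] [ 0.76155135  0.4762233  -1.30126234] 70.3269282839032
side [312.73671   297.4528084] ((np.float64(313.3411764705882), np.float64(294.4764705882353)), array([  8,   5,  15,  14, 170], dtype=int32))
scene [415.21879512 201.41490245] ((np.float64(414.495867768595), np.float64(200.87603305785123)), array([  8,   8,  12,  13, 121], dtype=int32))
(array([ 533.18865625, -329.41404047,   95.48284975]), [np.float64(0.8891492537629818), np.float64(0.8891492537628874)])
```

View pics/end.png

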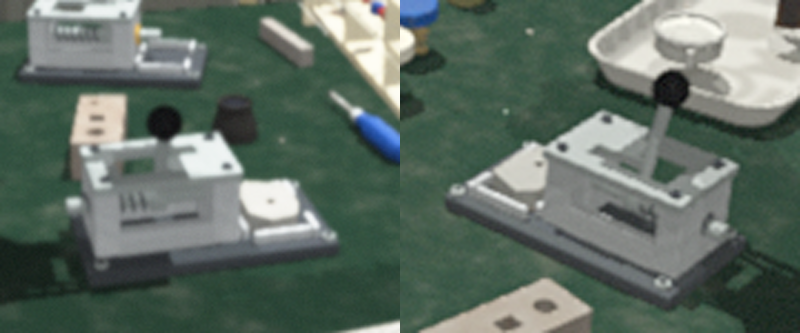

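The ball measures (533,-329,95), about 21 mm back and 24 mm past the pin on the -y side, so it is in the notch with the pin held back. The casting is still in its nest and the arm is clear, so I'm handing in.

```bash
python3 -c "
from workcell import r
print(r.close_job())"
```

```text
the job is handed in; nothing more can be done
None
```

The loaded stop's handle rests in its holding notch with the pin drawn back, the casting is still in its nest, the other stop was not touched, and the job is handed in (no verdict was returned).

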